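# Dry-brush the sample cups under extraction and crate them

### The job

Turn the bench extraction fully on at its isolator and keep it on for as long as the brush is out of its holder. Brush out every open steel cup with the long brush, from the tallest to the shortest: in each, go right down to the bottom, draw the brush up to the mouth and go right down to the bottom again. At the end the brush stands back in its holder, the cups stand upright in the divided crate, one to a free cell, and the extraction is switched fully off; knock over or pick up nothing else.

Things in the scene. Friction and masses are not known exactly. Their poses are not given: they have to be found in the camera images.
- isolator (a joint): the isolator's handle angle in rad: 0 = off, 1.5 = fully on (end stop); it grows as the handle turns clockwise seen from above, and stays where it is left (about 0.15 N m of friction)
- isolator_grip (a point): where to pinch the isolator's handle: on its vertical turning axis, 88 mm above the bench, 12 mm below the top of the bar. The handle: a black bar 76 long, 16 wide, 32 mm high, along this frame's x (which turns with it; a white tick marks the -x end), on a fixed grey box 100 x 100 x 55 mm. At off the tick points roughly at the robot; on is a quarter turn clockwise
- brush: the long brush, 200 mm, standing upright in its holder: white bristle head of 31 mm diameter and 60 mm length at the bottom, 8 mm steel rod, then a grey round handle of 20 mm diameter and 60 mm length at the top; 0.09 kg. Origin: centre of the head's flat lower end, z along the handle. The bristles are stiff, as one solid
- brush_tip (a point): centre of the flat lower end of the brush head
- brush_grip (a point): middle of the brush's handle, 170 mm above the tip and 30 mm below the handle's top
- holder: the brush's holder, an aluminium tube fixed to the bench: 80 mm high, inner diameter 46 mm, inner floor 6 mm above the bench. Origin: centre of its underside
- cup_tall: the tallest of the plain open stainless cups (absent in some starts): straight-sided, 58 mm outer diameter, 110 mm high, wall 3 mm, solid base 8 mm thick (the inner floor is 8 mm above the underside), 0.2 kg. Origin: centre of its underside, z up. It starts upright on the bench.
- cup_mid: the middle one of the plain open stainless cups (absent in some starts): straight-sided, 62 mm outer diameter, 90 mm high, wall 3 mm, solid base 8 mm thick (the inner floor is 8 mm above the underside), 0.2 kg. Origin: centre of its underside, z up. It starts upright on the bench.
- cup_short: the shortest of the plain open stainless cups (absent in some starts): straight-sided, 66 mm outer diameter, 70 mm high, wall 3 mm, solid base 8 mm thick (the inner floor is 8 mm above the underside), 0.2 kg. Origin: centre of its underside, z up. It starts upright on the bench.
- crate: the blue divided crate, fixed to the bench: 190 x 190 mm outside, 38 mm high, walls and the crosswise dividers 5 mm thick, floor 5 mm thick; 2 x 2 cells, each 87 mm square, with centres at x = +-46 mm, y = +-46 mm of its frame. Origin: centre of its underside, z up
- jar_a: a small clear capped jar, 52 mm diameter, 60 mm high, standing in one cell of the crate; just one of the two such jars is present. Leave it there. Origin: centre of its underside. This one stands in the cell at +x, +y of the crate
- jar_b: a small clear capped jar, 52 mm diameter, 60 mm high, standing in one cell of the crate; just one of the two such jars is present. Leave it there. Origin: centre of its underside. This one stands in the cell at -x, -y of the crate
- spray: a bystander: white closed bottle, 56 mm diameter, 150 mm high. Origin: centre of its underside
- tin: a bystander: closed aluminium tin, 60 mm diameter, 65 mm high. Origin: centre of its underside

How it is judged:
By the outcome, as a careful person would: the job done as asked, in the order asked, and still so for the second after the job is handed in, with the robot touching nothing.
Of cup_tall, cup_mid, cup_short only 2 to 3 are there at a start; the rules pass over those that are not, and their reading is None.
Of jar_a, jar_b only 1 to 1 are there at a start; the rules pass over those that are not, and their reading is None.
At some moment in a run one of cup_tall, cup_mid, cup_short may be knocked a few centimetres aside while the robot is not near it.
It also fails if it takes over 210 s, if anything falls off the work surface, if the arm or the gripper's body presses on something with over 40 N, if the wrist force passes 120 N, or if a joint passes its speed limit or range.

### The arm

A 7-joint arm with a two-finger parallel gripper is mounted at the origin on the work surface. World frame = base frame: x ahead of the robot, y to its left, z up, the work surface at z = 0. Lengths are in mm, angles in rad, forces in N, time in s.
With the tool pointing down it reaches from about 425 to 875 mm from the base axis. Payload 9.9 kg.
Tool frame: the origin (TCP) lies midway between the tips of the shut fingers; the grasp point (between the pads) lies 19 mm behind it; z points along the fingers, y is the line along which they close (so a half turn about z gives the same grasp; the last joint's range is limited). The gripper opens to 85 mm and grips with 20 to 120 N. Pads are 22 mm wide; open, the fingers measure 114 mm over their backs; the gripper's body (76 mm by 85 mm) begins 54 mm behind the grasp point. The pads swing forward as they close: fully open they stand 13 mm farther back than shut.
Start: joints at [1.156, 0.576, 0.025, 1.437, -0.015, 1.129, -0.057], TCP at [219.244, -638.405, 231.289] pointing down, gripper open.
Joint ranges: [-2.76, 2.76], [-0.34, 2.15], [-1.52, 1.57], [0.19, 2.46], [-1.09, 4.23], [0.17, 1.99], [-2.82, 2.82]. Speed limits (rad/s): [2.22, 2.22, 3.01, 3.01, 3.14, 3.14, 3.14].

### API

Orientations are given as a unit quaternion [x, y, z, w].
In Python, from rig import bot gives the robot as it stands.
- The arm moves only by the shell command python3 -m creep 'ROWS' [FORCE]. ROWS is JSON, a list of rows, each a list of 7 numbers: the shift along the tool's x, y, z in cm, then the turn, a rotation vector about the tool's x, y, z in rad, then the closure, from 0 (fully open) to 1 (shut). A call has exactly 10 rows; each row shifts and turns the commanded pose from where the row before left it, along the tool's axes as they then stand; what a row does not reach is not made up. A row lasts 1/8 s, in which the tool goes at most 62.5 mm and 10.7 degrees, less where a joint would pass 70% of its speed; a pose out of reach is approached as far as the arm can. A call is refused whole if a number of a shift passes 6.25 or a number of a turn 0.188, either way. A call with a gripper value outside its range is refused whole. The fingers move at their own pace and stop on an object; FORCE is the grip in N (left out, the last holds). Time passes only in rows, so rows that do not move let the fingers close, or fill a call up. It gives the time, the measured TCP pose, the force, the opening and the grip force at its end, in the units of the state.
- bot.get_obs(): the state, without advancing time (a new reading comes with each control period).
- bot.camera(name): name is "side" or "top" or "wrist"; returns the picture (400x640x3 uint8, red, green, blue); there is no depth.
- bot.camera_info(name): a dict with "vfov" (degrees; the focal length in pixels is half the picture's height over the tangent of half this angle, whatever the lens; pixels are square), "cx", "cy" (the principal point, pixels), "pose" (4x4, takes a point from camera to world coordinates). Camera axes: x right, y up, looking along -z (the intrinsics and any distortion apply to the point x, -y, -z); pixel columns grow to the right and rows downward; lengths in mm; the calibration is good to about 2 mm. A picture is of the moment at which its call begins: read the wrist's pose just before it. camera_info takes no time and is no camera call; for the wrist camera it gives the pose at the moment of the call.
- bot.job_done(): hands the job in; it is judged then, once.
The state is a dict: "clock": time; "joints": joint angles; "qd": joint speeds; "tau": joint torques, N m; "eef_pos": TCP position; "ee_rot": TCP orientation; "force": force on the tool from outside, world axes, zero at the start; "ft_torque": the same for the moment, N m; "grip_width": finger opening in mm; "grasp_force": force on a finger pad.
Only numpy, scipy, OpenCV 4.12 (cv2) and the standard library are available. Lean on these libraries where they do the work, as an engineer would, in place of code of your own. Each camera call takes 0.05 s, during which the arm holds its last target. There are 200 camera calls.

## Working session

There is one attempt and no reset: what is moved stays moved. The work goes in short steps, Python scripts to look and compute and a shell command to move; the robot and the scene stay as the last step left them, time stands still between calls to the robot, and variables do not carry over. Pictures are saved under pics/ and viewed, at most 14 in all, crops included, and the job is handed in when it is done.

```bash
mkdir -p pics; ls
python3 - <<'E'
from rig import bot
import cv2
o=bot.get_obs()
print({k:o[k] for k in('clock','eef_pos','ee_rot','force','grip_width')})
for n in('top','side'):
    i=bot.camera_info(n);print(n,i)
    cv2.imwrite(f'pics/{n}0.png',bot.camera(n)[:,:,::-1])
print(bot.camera_info('wrist'))
E
```

```text
pics
{'clock': 0.0, 'eef_pos': array([ 219.13106974, -637.94136166,  230.44187291]), 'ee_rot': array([ 9.86342296e-01,  1.64706263e-01, -1.70388585e-04, -8.32129495e-04]), 'force': array([-0.09421552, -0.11651284, -0.35695702]), 'grip_width': 85.04703945674436}
top {'vfov': 48.93544867818056, 'cx': 320.340316927234, 'cy': 205.42524907177804, 'pose': array([[ 1.76589829e-02,  9.93132268e-01, -1.15656642e-01,
         4.12566352e+02],
       [-9.99812197e-01,  1.84634715e-02,  5.88814286e-03,
         4.02731019e+01],
       [ 7.98312779e-03,  1.15530943e-01,  9.93271801e-01,
         1.33735171e+03],
       [ 0.00000000e+00,  0.00000000e+00,  0.00000000e+00,
         1.00000000e+00]])}
side {'vfov': 45.29301442551737, 'cx': 319.9045032726714, 'cy': 203.91502423677161, 'pose': array([[-9.09516247e-01,  2.69852438e-01, -3.16164289e-01,
         2.37075999e+02],
       [-4.15434357e-01, -6.15645990e-01,  6.69622513e-01,
         7.28884954e+02],
       [-1.39460087e-02,  7.40378063e-01,  6.72046004e-01,
         8.36451529e+02],
       [ 0.00000000e+00,  0.00000000e+00,  0.00000000e+00,
         1.00000000e+00]])}
{'vfov': 69.30923112628882, 'cx': 318.5005604032884, 'cy': 202.0621273526609, 'pose': array([[ 3.23751713e-01,  9.13483568e-01,  2.46439850e-01,
         2.81749595e+02],
       [-9.46141340e-01,  3.12901237e-01,  8.31226820e-02,
        -6.16343617e+02],
       [-1.18012984e-03, -2.60078041e-01,  9.65586878e-01,
         3.72706031e+02],
       [ 0.00000000e+00,  0.00000000e+00,  0.00000000e+00,
         1.00000000e+00]])}
```

View pics/top0.png

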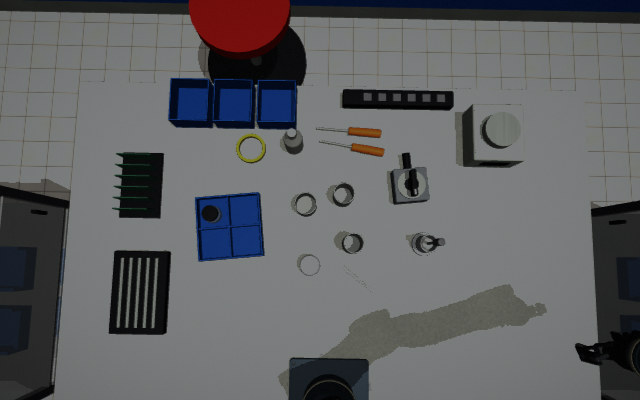

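View pics/side0.png

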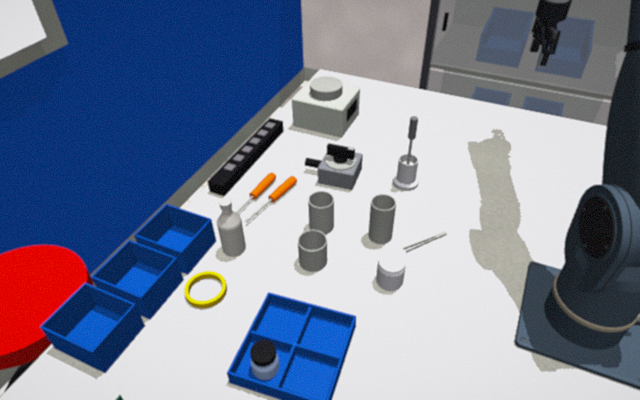

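The top view shows cups at (305,204), (343,194) and (352,243), and the tin at (309,265). The isolator is at (409,185), the brush in its holder at (425,243), and the crate at (229,226) with a jar in its upper-left cell. All three cups are present, and the side view agrees.

```bash
cat > h.py <<'E'
import numpy as np, cv2
from scipy.optimize import least_squares
from rig import bot
def cam(n):
    i=bot.camera_info(n); f=200/np.tan(np.radians(i['vfov']/2)); return f,i['cx'],i['cy'],np.array(i['pose'])
def proj(c,P):
    f,cx,cy,T=c; p=(np.atleast_2d(P)-T[:3,3])@T[:3,:3]
    return np.c_[cx+f*p[:,0]/-p[:,2],cy-f*p[:,1]/-p[:,2]]
def plane(c,uv,z):
    f,cx,cy,T=c; d=T[:3,:3]@np.array([(uv[0]-cx)/f,-(uv[1]-cy)/f,-1]); return T[:3,3]+d*(z-T[2,3])/d[2]
def tri(obs):
    r=least_squares(lambda P:np.concatenate([(proj(c,P)[0]-uv)*1 for c,uv in obs]),[550,0,80]); return r.x,np.abs(r.fun).max()
def axes():
    from scipy.spatial.transform import Rotation as R
    o=bot.get_obs(); return o,R.from_quat(o['ee_rot']).as_matrix()
def shift(P):  # world target TCP -> tool-axes cm
    o,M=axes(); return M.T@(np.array(P)-o['eef_pos'])/10
def snap(n,fn):
    c=cam(n); im=bot.camera(n)[:,:,::-1].copy(); cv2.imwrite('pics/'+fn,im); np.save('pics/'+fn+'.npy',np.array([c[0],c[1],c[2],*c[3].ravel()])); return c,im
def load(fn):
    a=np.load('pics/'+fn+'.npy'); return a[0],a[1],a[2],a[3:].reshape(4,4)
E
python3 - <<'E'
from h import *
t,s=cam('top'),cam('side')
for n,a,b in [('tin',(309,259+5),(391,265)),('c1',(305,200),(313,236)),('c2',(343,189),(321,198)),('c3',(352,239),(382,202)),('crateA',(196,198),(0,0)),('brushtop',(441,241),(413,119)),('iso bar',(410,182),(344,152))]:
    print(n,tri([(t,a),(s,b)]) if b!=(0,0) else plane(t,a,38))
for n,uv,z in [('holder',(425,244),80),('jar',(211,213),60),('iso',(409,187),55)]: print(n,plane(t,uv,z))
for uv in [(196,198),(260,193),(264,255),(199,261)]: print(plane(t,uv,38))
im=cv2.imread('pics/top0.png')[160:280,185:465]; cv2.imwrite('pics/topc.png',cv2.resize(im,None,fx=2.8,fy=2.8,interpolation=cv2.INTER_CUBIC))
E
```

```text
tin (array([388.42741536,  61.95244374,  50.93932672]), np.float64(0.7910024150727395))
c1 (array([568.00373092,  75.23554434,  77.91408518]), np.float64(2.1303092715624246))
c2 (array([599.41522025, -33.69891961,  90.00304767]), np.float64(2.451213872187509))
c3 (array([457.35477956, -58.55860651, 107.83670075]), np.float64(2.0273251588337473))
crateA [579.22462995 402.87743775  38.        ]
brushtop (array([ 457.72381911, -280.95546236,  197.58793626]), np.float64(0.2134139905538177))
iso bar (array([ 622.90621867, -227.05330188,   87.32345975]), np.float64(2.7786831048688043))
holder [ 453.61721358 -268.05266202   80.        ]
jar [533.15770105 350.9127859   60.        ]
iso [ 621.59130881 -228.45632015   55.        ]
[579.22462995 402.87743775  38.        ]
[597.82417845 213.19130442  38.        ]
[414.33820516 195.30949003  38.        ]
[393.53361576 384.76892025  38.        ]
```

View pics/topc.png

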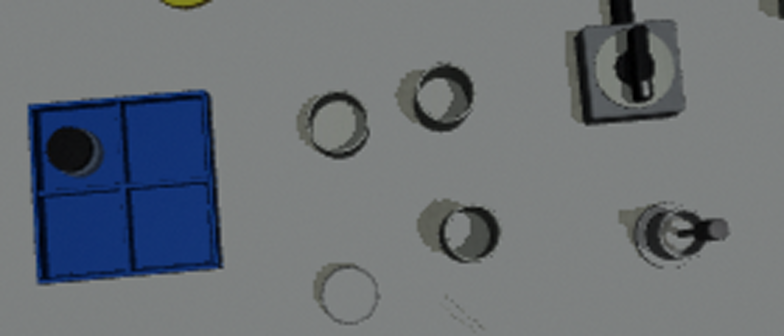

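Tall is at about (457,-58), mid at (599,-34) and short at (568,75). Next I bring the wrist camera over for a closer look.

```bash
python3 -m creep '[[4.9,-3.45,-0.3,0,0,0,0],[4.9,-3.45,-0.3,0,0,0,0],[4.9,-3.45,-0.3,0,0,0,0],[4.9,-3.45,-0.3,0,0,0,0],[4.9,-3.45,-0.3,0,0,0,0],[4.9,-3.45,-0.3,0,0,0,0],[4.9,-3.45,-0.3,0,0,0,0],[4.9,-3.45,-0.3,0,0,0,0],[0,0,0,0,0,0.165,0],[0,0,0,0,0,0.165,0]]'
python3 - <<'E'
from h import *
snap('wrist','w1.png'); print(bot.get_obs()['eef_pos'])
E
```

```text
clock: 1.35
eef_pos: [500.6, -249.0, 254.9]
ee_rot: [1.0, -0.001, -0.0, -0.0]
force: [-0.2, -0.0, 0.1]
grip_width: 85.3
grasp_force: 0.0
[ 500.40887724 -249.42683952  254.96609971]
```

View pics/w1.png

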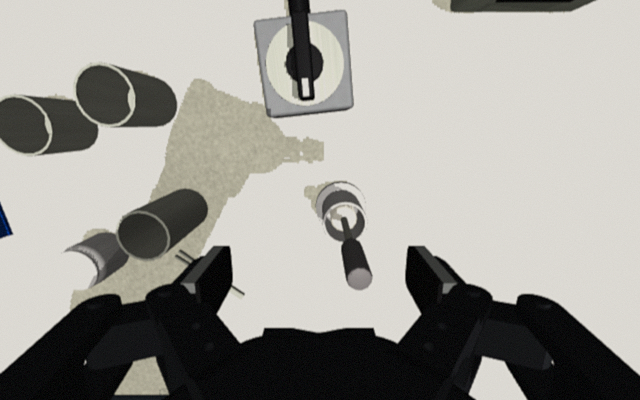

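The isolator is at (303,63) with its tick toward the robot at (306,87). The brush top is at (358,278) and the holder rim at (344,220). The tall, mid and short cup rims are at (145,237), (106,96) and (24,125). I'll take a second and third view from the left.

```bash
python3 -m creep '[[0,-5,0,0,0,0,0],[0,-5,0,0,0,0,0],[0,-5,0,0,0,0,0],[0,0,0,0,0,0,0],[0,0,0,0,0,0,0],[0,0,0,0,0,0,0],[0,0,0,0,0,0,0],[0,0,0,0,0,0,0],[0,0,0,0,0,0,0],[0,0,0,0,0,0,0]]'
python3 - <<'E'
from h import *
snap('wrist','w2.png')
E
python3 -m creep '[[0,-5,0,0,0,0,0],[0,-5,0,0,0,0,0],[0,-5,0,0,0,0,0],[0,-5,0,0,0,0,0],[0,-5,0,0,0,0,0],[0,-5,0,0,0,0,0],[0,0,0,0,0,0,0],[0,0,0,0,0,0,0],[0,0,0,0,0,0,0],[0,0,0,0,0,0,0]]'
python3 - <<'E'
from h import *
snap('wrist','w3.png')
E
```

```text
clock: 2.65
eef_pos: [500.2, -100.1, 255.3]
ee_rot: [1.0, 0.0, 0.0, -0.0]
force: [0.3, -0.8, 0.8]
grip_width: 85.3
grasp_force: 0.0
clock: 3.95
eef_pos: [500.3, 198.8, 255.4]
ee_rot: [1.0, -0.001, 0.0, 0.0]
force: [0.3, 0.1, -0.0]
grip_width: 85.2
grasp_force: 0.0
```

View pics/w2.png

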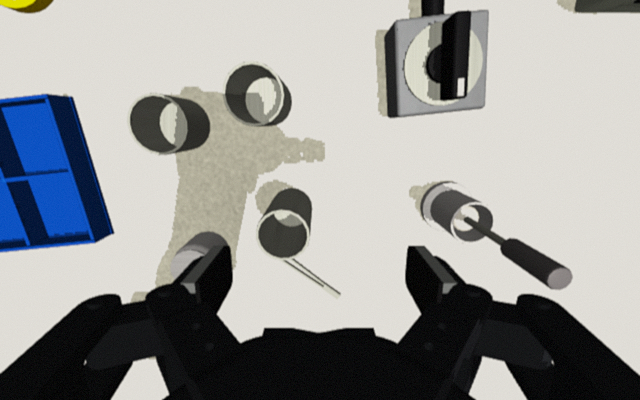

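View pics/w3.png

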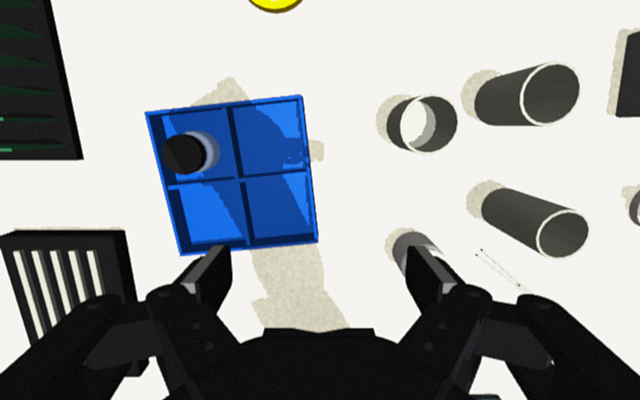

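The crate, jar, cup rims, holder and brush handle are all clear. Now I triangulate them.

Run:
```python
from h import *
a,b,c=[load(f'w{i}.png') for i in(1,2,3)]
t,s=cam('top'),cam('side')
np.set_printoptions(precision=1,suppress=True)
for n,o in dict(tall=[(a,(145,237)),(b,(284,234)),(c,(563,233))],mid=[(a,(106,96)),(c,(550,94))],short=[(a,(24,125)),(b,(158,123)),(c,(428,124))],
 brushtop=[(a,(358,278)),(b,(560,276))],handlebot=[(a,(349,241)),(b,(506,242))],rim=[(a,(344,220)),(b,(472,221))],tick=[(a,(306,96)),(b,(461,95))],
 barfar=[(a,(297,5)),(b,(455,13))]).items(): print(n,*tri(o))
print('bar top plane',plane(a,(306,97),100),plane(b,(461,96),100),plane(b,(456,12),100))
P=[plane(c,u,38) for u in[(147,112),(302,96),(318,241),(181,254)]]
print(P); print(np.mean(P,0),plane(c,(232,182),38)); print('jar',plane(c,(183,154),60))
print('box',[plane(b,u,55) for u in[(397,26),(486,10),(488,106),(391,116)]],[plane(a,u,55) for u in[(254,20),(347,9),(353,106),(268,117)]])
print('spray',tri([(t,(292,131)),(s,(226,207))]))
for i in(1,2,3):
    pass
ims=[cv2.imread(f'pics/w{i}.png') for i in(1,2,3)]
tile=np.hstack([cv2.resize(x,(400,300),interpolation=cv2.INTER_CUBIC) for x in(ims[1][50:170,120:280],ims[2][50:170,360:520])]); cv2.imwrite('pics/crop.png',tile)
```

```text
tall [452.2 -62.6 107.3] 1.483045589816868
mid [595.1 -34.6  87.5] 0.22133590244736467
short [567.   77.8  65.2] 0.6469370896243163
brushtop [ 457.9 -277.3  206.1] 0.6583907777969671
handlebot [ 459.1 -277.2  142.5] 0.7242867774781985
rim [ 458.4 -277.9   78.5] 0.6532778670019752
tick [ 593.1 -236.8  101.9] 0.31068557321367507
barfar [ 671.7 -228.8   85.6] 4.136234926144624
bar top plane [ 592.1 -236.7  100. ] [ 592.7 -237.8  100. ] [ 664.3 -224.1  100. ]
[array([580.8, 402.7,  38. ]), array([598.3, 218.4,  38. ]), array([415.8, 200.1,  38. ]), array([397.3, 385.4,  38. ])]
[498.  301.6  38. ] [496.1 308.5  38. ]
jar [533.4 355.9  60. ]
box [array([ 666.2, -182.4,   55. ]), array([ 681. , -273.9,   55. ]), array([ 586. , -290.4,   55. ]), array([ 575.3, -181.9,   55. ])] [array([ 672.2, -181.6,   55. ]), array([ 681.9, -278.8,   55. ]), array([ 586.2, -287.6,   55. ]), array([ 574.7, -191.5,   55. ])]
spray (array([758.8, 114.6, 127.2]), np.float64(1.7219189564685848))
```

```bash
python3 -m creep '[[1.4,4.8,0,0,0,0,0],[1.4,4.8,0,0,0,0,0],[1.4,4.8,0,0,0,0,0],[1.4,4.8,0,0,0,0,0],[1.4,4.8,0,0,0,0,0],[1.4,4.8,0,0,0,0,0],[1.4,4.8,0,0,0,0,0],[1.4,4.8,0,0,0,0,0],[1.4,4.8,0,0,0,-0.09,0],[0,0,0,0,0,0,0]]'
python3 - <<'E'
from h import *
print(shift([630,-233.5,69]));snap('wrist','w4.png')
E
```

```text
clock: 5.25
eef_pos: [625.5, -237.8, 254.5]
ee_rot: [0.999, 0.042, -0.001, 0.001]
force: [-1.1, 1.2, -0.4]
grip_width: 85.5
grasp_force: 0.0
[ 0.50847825 -0.43736836 18.55051123]
```

View pics/w4.png

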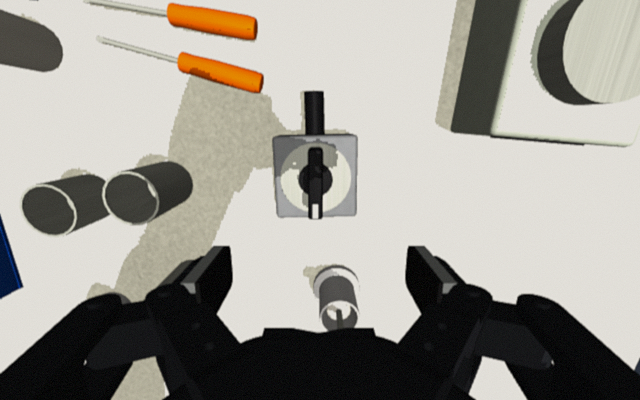

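View pics/crop.png

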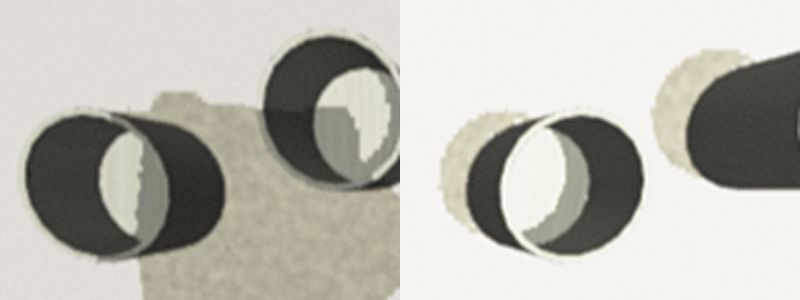

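The bar runs straight up the picture, from (315,148) to the tick at (316,218), so it is aligned with the tool. I'll descend and pinch it.

```bash
python3 -m creep '[[0.25,-0.22,4.6,0,0,0,0],[0.25,-0.22,4.6,0,0,0,0],[0,0,4.6,0,0,0,0],[0,0,4.7,0,0,0,0],[0,0,0,0,0,0,0],[0,0,0,0,0,0,1],[0,0,0,0,0,0,1],[0,0,0,0,0,0,1],[0,0,0,0,0,0,1],[0,0,0,0,0,0,1]]' 40
python3 -m creep '[[0,0,0,0,0,0,1],[0,0,0,0,0,0,1],[0,0,0,0,0,0,1],[0,0,0,0,0,0,1],[0,0,0,0,0,0,1],[0,0,0,0,0,0,1],[0,0,0,0,0,0,1],[0,0,0,0,0,0,1],[0,0,0,0,0,0,1],[0,0,0,0,0,0,1]]' 40
```

```text
clock: 6.55
eef_pos: [632.3, -233.7, 72.7]
ee_rot: [0.999, 0.043, 0.003, 0.004]
force: [2.9, -15.8, 3.1]
grip_width: 15.2
grasp_force: 42.9
clock: 7.8
eef_pos: [632.3, -233.6, 72.7]
ee_rot: [0.999, 0.043, 0.003, 0.004]
force: [3.4, -14.8, 3.6]
grip_width: 15.2
grasp_force: 42.9
```

```bash
python3 -m creep '[[0,0.2,0,0,0,0,1],[0,0,0,0,0,0.17,1],[0,0,0,0,0,0.17,1],[0,0,0,0,0,0.17,1],[0,0,0,0,0,0.17,1],[0,0,0,0,0,0.17,1],[0,0,0,0,0,0.17,1],[0,0,0,0,0,0.17,1],[0,0,0,0,0,0.17,1],[0,0,0,0,0,0.16,1]]' 40
python3 -m creep '[[0,0,0,0,0,0.03,1],[0,0,0,0,0,0,1],[0,0,0,0,0,0,1],[0,0,0,0,0,0,1],[0,0,0,0,0,0,1],[0,0,0,0,0,0,1],[0,0,0,0,0,0,1],[0,0,0,0,0,0,1],[0,0,0,0,0,0,1],[0,0,0,0,0,0,1]]'
```

```text
clock: 9.05
eef_pos: [629.5, -237.5, 72.7]
ee_rot: [0.752, -0.659, 0.004, 0.003]
force: [-6.9, -19.4, 7.5]
grip_width: 15.2
grasp_force: 54.4
clock: 10.3
eef_pos: [629.4, -237.0, 72.7]
ee_rot: [0.744, -0.668, 0.003, 0.003]
force: [-7.1, -17.4, 8.9]
grip_width: 15.2
grasp_force: 67.1
```

Run:
```python
from h import *
o,M=axes();print(np.arctan2(M[1,0],M[0,0]),o['ft_torque'],o['joints'],o['force'])
```

```text
-1.462819812938161 [-3.52314635  1.58984226  0.94758099] [ 0.05806286  0.76472338  0.40088645  1.62791234 -0.36640614  0.8203097
 -2.42388649] [ -7.06675926 -17.41538639   8.88073947]
```

The 0.95 N m at the tool means the handle is on its end stop. I'll release, lift, and check with the top camera.

```bash
python3 -m creep '[[0,0,0,0,0,0,0],[0,0,0,0,0,0,0],[0,0,0,0,0,0,0],[0,0,-6.2,0,0,0,0],[0,0,-6.2,0,0,0,0],[0,0,-6.2,0,0,0,0],[0,0,0,0,0,-0.183,0],[0,0,0,0,0,-0.183,0],[0,0,0,0,0,-0.183,0],[0,0,0,0,0,-0.183,0]]'
python3 -m creep '[[0,0,0,0,0,-0.183,0],[0,0,0,0,0,-0.183,0],[0,0,0,0,0,-0.183,0],[0,0,0,0,0,-0.183,0],[-5.6,1,0,0,0,0,0],[-5.6,1,0,0,0,0,0],[-5.6,1,0,0,0,0,0],[0,0,0,0,0,0,0],[0,0,0,0,0,0,0],[0,0,0,0,0,0,0]]'
python3 - <<'E'
from h import *
print(shift([458.4,-277.5,157]));c,im=snap('wrist','w5.png');t,im2=snap('top','t5.png')
cv2.imwrite('pics/c5.png',np.hstack([im[0:400:1,150:470],cv2.resize(im2[150:250,370:450],(320,400),interpolation=cv2.INTER_CUBIC)]))
E
```

```text
clock: 11.55
eef_pos: [631.2, -228.5, 256.3]
ee_rot: [0.936, -0.352, -0.0, -0.0]
force: [0.1, -0.1, 0.4]
grip_width: 85.1
grasp_force: 0.0
clock: 12.8
eef_pos: [464.6, -259.3, 256.2]
ee_rot: [1.0, 0.003, 0.0, -0.0]
force: [0.1, 0.1, -0.2]
grip_width: 85.4
grasp_force: 0.0
[-0.64112483  1.82156434  9.91892406]
```

View pics/c5.png

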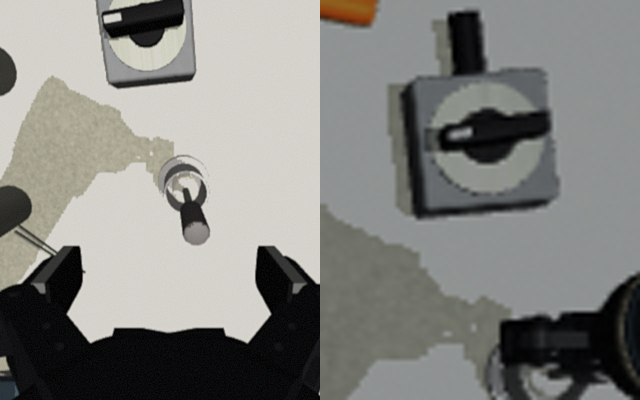

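The bar lies across with the tick on the left, so the extraction is on. Next, the brush.

```bash
python3 - <<'E'
from h import *
a,b,c=load('w1.png'),load('w2.png'),load('w5.png')
print(tri([(a,(358,278)),(b,(560,276)),(c,(345,231))]),plane(c,(345,231),206),plane(c,(334,186),80))
E
python3 -m creep '[[-0.6,1.8,0,0,0,0,0],[0,0,3.3,0,0,0,0],[0,0,3.3,0,0,0,0],[0,0,3.3,0,0,0,0],[0,0,0,0,0,0,0.3],[0,0,0,0,0,0,0.6],[0,0,0,0,0,0,1],[0,0,0,0,0,0,1],[0,0,0,0,0,0,1],[0,0,0,0,0,0,1]]' 60
```

```text
(array([ 457.84103366, -277.40430295,  206.05549205]), np.float64(0.6902615362752158)) [ 457.86673838 -277.47067476  206.        ] [ 463.89278766 -276.13688663   80.        ]
clock: 14.15
eef_pos: [458.1, -278.5, 158.6]
ee_rot: [1.0, 0.002, 0.001, 0.001]
force: [-0.9, -0.0, 7.5]
grip_width: 18.9
grasp_force: 58.7
```

```bash
python3 -m creep '[[0,0,-1,0,0,0,1],[0,0,-2,0,0,0,1],[0,0,-3.5,0,0,0,1],[0,0,-4,0,0,0,1],[0,0,-3,0,0,0,1],[0,0,0,0,0,0,1],[0,-4.5,0,0,0,0,1],[0,-4.5,0,0,0,0,1],[0,0,0,0,0,0,1],[0,0,0,0,0,0,1]]' 60
python3 - <<'E'
from h import *
c,im=snap('wrist','w6.png')
a,b,d=[load(f'w{i}.png') for i in(1,2,3)]
for x,u in((a,(145,237)),(b,(284,234)),(d,(563,233))): print(plane(x,u,110))
for x,u in((a,(106,96)),(b,(251.6,93.2)),(d,(550,94))): print(plane(x,u,90))
for x,u in((a,(24,125)),(b,(158.8,123.6)),(d,(428.8,124.8))): print(plane(x,u,70))
for p in([452,-62,110],[596,-34,90],[567,77,70]): print(proj(c,p))
E
```

```text
clock: 15.4
eef_pos: [456.5, -188.3, 292.0]
ee_rot: [1.0, 0.002, -0.0, 0.0]
force: [0.1, 0.4, -0.7]
grip_width: 18.4
grasp_force: 58.8
[451.62368174 -64.01152475 110.        ]
[453.91470334 -62.98298573 110.        ]
[454.36610431 -59.91059402 110.        ]
[594.64573335 -36.30398743  90.        ]
[596.2644999 -32.7870607  90.       ]
[595.05862109 -32.65443882  90.        ]
[566.96426168  72.88918829  70.        ]
[567.02873451  74.76516511  70.        ]
[565.47061432  78.44595201  70.        ]
[[208.53357696 187.55336383]]
[[176.70466667  53.22875851]]
[[93.14616853 84.0120852 ]]
```

View pics/w6.png

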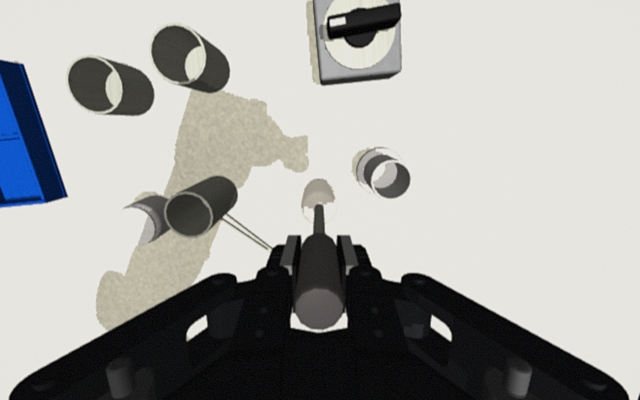

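The tall cup's rim is now at (188,214), where I expected (208,188), so it has been knocked aside. Mid and short are where they were, and the brush hangs straight.

Run:
```python
from h import *
c,im=snap('wrist','w7.png'); c6=load('w6.png')
d=cv2.absdiff(im,cv2.imread('pics/w6.png'));print((d.max(2)>40).sum())
p=plane(c6,(188.5,213.5),110);print(p)
T=c6[3]
th=np.linspace(0,6.28,60)
for q in [p]:
    for k,r in((0,29),):
        e=proj(c,np.c_[p[0]+r*np.cos(th),p[1]+r*np.sin(th),0*th+110]); cv2.polylines(im,[e.round().astype(int)],True,(0,0,255),1)
for z in(140,137): 
    e=proj(c,np.c_[456.5+15.5*np.cos(th),-188.3+15.5*np.sin(th),0*th+z+60]); cv2.polylines(im,[e.round().astype(int)],True,(0,255,0),1)
cv2.imwrite('pics/c7.png',cv2.resize(im[130:330,120:380],None,fx=3,fy=3))
print(shift([p[0],p[1],300]))
```

```text
969
[420.8174161 -35.5595429 110.       ]
[ -3.52423661 -15.35835177  -0.80108587]
```

View pics/c7.png

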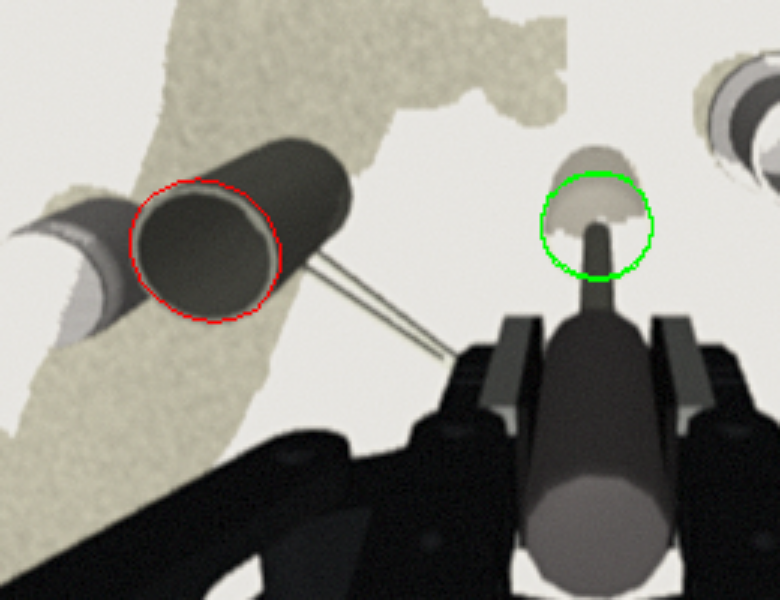

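The brush head matches its predicted outline. The tall cup is now at about (419,-35.5).

```bash
python3 -m creep '[[0,-3.1,-0.2,0,0,0,1],[-1,-3.1,-0.2,0,0,0,1],[-1,-3.1,-0.2,0,0,0,1],[-1,-3,0,0,0,0,1],[-0.7,-3,0,0,0,0,1],[0,0,0,0,0,0,1],[0,0,0,0,0,0,1],[0,0,0,0,0,0,1],[0,0,0,0,0,0,1],[0,0,0,0,0,0,1]]' 60
python3 - <<'E'
from h import *
c,im=snap('wrist','w8.png');t,im2=snap('side','s8.png')
print(shift([419,-35.5,300]),bot.get_obs()['joints'].round(2))
a=cv2.resize(im[100:340,180:440],(433,400));b=cv2.resize(im2[80:300,300:480],(327,400))
cv2.imwrite('pics/c8.png',np.hstack([a,b]))
E
```

```text
clock: 16.75
eef_pos: [419.2, -35.5, 298.3]
ee_rot: [1.0, 0.002, -0.0, 0.0]
force: [0.2, -0.2, 0.1]
grip_width: 18.6
grasp_force: 58.9
[-0.01557246  0.02306292 -0.17498781] [-0.01  0.13 -0.02  1.95  0.    1.07 -1.6 ]
```

View pics/c8.png

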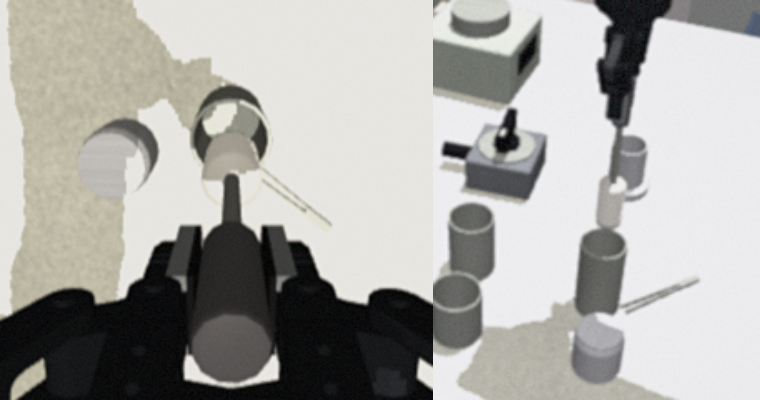

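Run:
```python
from h import *
c=load('w8.png');s=load('s8.png')
print(plane(c,(318.6,181.6),110), tri([(c,(318.6,181.6)),(s,(300+603-433+0,0))]) if 0 else '')
k=180/327
print('side rim', plane(s,(300+(603-433)*k,80+250*.55),110),'tip proj',proj(s,[419,-35.5,146]),'seen',300+(611-433)*k,80+223*.55)
```

```text
[420.96382839 -35.09495832 110.        ] 
side rim [413.40423368 -19.35656671 110.        ] tip proj [[394.92326998 199.97755627]] seen 397.98165137614683 202.65
```

Run:
```python
from h import *
s=load('s8.png');t=cam('top')
for u in((390.6,214.9),(391,213)): print(plane(s,u,110))
im=bot.camera('top')[:,:,::-1]
print(proj(t,[[421,-35,110],[419,-35,300]]))
cv2.imwrite('pics/c9.png',np.hstack([cv2.resize(im[200:300,280:400],(480,400)),cv2.resize(cv2.imread('pics/s8.png')[180:260,365:425],(300,400))]))
```

```text
[421.92892904 -24.59538248 110.        ]
[423.04201672 -30.737652   110.        ]
[[343.96690475 253.97178564]
 [348.92584887 254.35784795]]
```

View pics/c9.png

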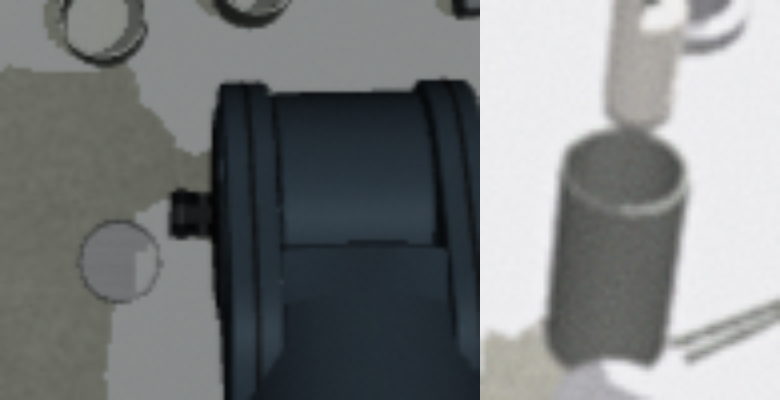

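```bash
python3 -m creep '[[0.2,-0.05,2,0,0,0,1],[0,0,2,0,0,0,1],[0,0,2.5,0,0,0,1],[0,0,2.5,0,0,0,1],[0,0,2,0,0,0,1],[0,0,1.5,0,0,0,1],[0,0,0.7,0,0,0,1],[0,0,0.3,0,0,0,1],[0,0,0,0,0,0,1],[0,0,0,0,0,0,1]]' 60
```

```text
clock: 18.15
eef_pos: [421.4, -34.6, 163.7]
ee_rot: [1.0, 0.002, 0.0, -0.0]
force: [-0.7, 0.1, -1.3]
grip_width: 18.7
grasp_force: 58.9
```

```bash
python3 -m creep '[[0,0,0.1,0,0,0,1],[0,0,0.1,0,0,0,1],[0,0,0.1,0,0,0,1],[0,0,0.1,0,0,0,1],[0,0,0,0,0,0,1],[0,0,0,0,0,0,1],[0,0,0,0,0,0,1],[0,0,0,0,0,0,1],[0,0,0,0,0,0,1],[0,0,0,0,0,0,1]]'
```

```text
clock: 19.4
eef_pos: [422.1, -34.6, 160.5]
ee_rot: [1.0, 0.002, 0.001, -0.0]
force: [-2.3, 0.6, 17.5]
grip_width: 18.7
grasp_force: 61.3
```

Contact at 17.5 N: the brush is on the bottom. I'll draw it up to the mouth and go down again.

```bash
python3 -m creep '[[0,0,-2,0,0,0,1],[0,0,-2,0,0,0,1],[0,0,-2,0,0,0,1],[0,0,-2,0,0,0,1],[0,0,-1.5,0,0,0,1],[0,0,-0.6,0,0,0,1],[0,0,0,0,0,0,1],[0,0,0,0,0,0,1],[0,0,0,0,0,0,1],[0,0,0,0,0,0,1]]'
python3 -m creep '[[0,0,2,0,0,0,1],[0,0,2,0,0,0,1],[0,0,2,0,0,0,1],[0,0,2,0,0,0,1],[0,0,1,0,0,0,1],[0,0,0.7,0,0,0,1],[0,0,0.2,0,0,0,1],[0,0,0.2,0,0,0,1],[0,0,0,0,0,0,1],[0,0,0,0,0,0,1]]'
```

```text
clock: 20.65
eef_pos: [421.0, -34.6, 260.0]
ee_rot: [1.0, 0.002, -0.0, 0.0]
force: [-1.0, -0.6, -0.7]
grip_width: 18.5
grasp_force: 59.2
clock: 21.9
eef_pos: [422.0, -34.6, 160.5]
ee_rot: [1.0, 0.002, 0.001, -0.0]
force: [-1.6, -0.2, 9.7]
grip_width: 18.6
grasp_force: 60.5
```

```bash
python3 -m creep '[[0,0,-2,0,0,0,1],[0,0,-3,0,0,0,1],[0,0,-3,0,0,0,1],[0,0,-3,0,0,0,1],[0,0,-2.5,0,0,0,1],[2.5,0,0,0,0,0,1],[2.5,0,0,0,0,0,1],[2.5,0,0,0,0,0,1],[0,0,0,0,0,0,1],[0,0,0,0,0,0,1]]'
python3 - <<'E'
from h import *
c,im=snap('wrist','w10.png')
th=np.linspace(0,6.28,60)
for p,r,z in(((595.3,-33.9),31,90),((566.5,75.5),33,70)):
    e=proj(c,np.c_[p[0]+r*np.cos(th),p[1]+r*np.sin(th),0*th+z]); cv2.polylines(im,[e.round().astype(int)],True,(0,0,255),1)
    print(proj(c,[*p,z]))
cv2.imwrite('pics/c10.png',cv2.resize(im[40:240,120:380],None,fx=3,fy=3))
E
```

```text
clock: 23.15
eef_pos: [495.6, -34.3, 294.4]
ee_rot: [1.0, 0.002, -0.0, 0.0]
force: [0.5, 0.1, -0.5]
grip_width: 18.5
grasp_force: 59.2
[[318.87732985  93.19142097]]
[[228.95120906 119.67929528]]
```

View pics/c10.png

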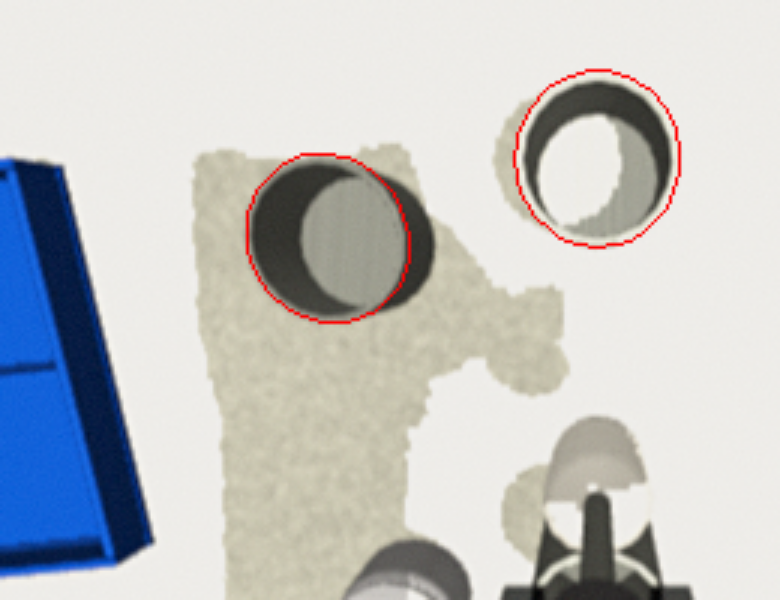

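Mid and short match the predicted rims. Moving over mid and down.

```bash
python3 -m creep '[[3,0,0,0,0,0,1],[3.5,0,0,0,0,0,1],[3.4,0,0,0,0,0,1],[0,0,2,0,0,0,1],[0,0,2,0,0,0,1],[0,0,2,0,0,0,1],[0,0,1.5,0,0,0,1],[0,0,0,0,0,0,1],[0,0,0,0,0,0,1],[0,0,0,0,0,0,1]]'
python3 -m creep '[[0,0,2,0,0,0,1],[0,0,2,0,0,0,1],[0,0,1,0,0,0,1],[0,0,0.4,0,0,0,1],[0,0,0.2,0,0,0,1],[0,0,0.2,0,0,0,1],[0,0,0,0,0,0,1],[0,0,0,0,0,0,1],[0,0,0,0,0,0,1],[0,0,0,0,0,0,1]]'
```

```text
clock: 24.45
eef_pos: [595.6, -33.8, 220.2]
ee_rot: [1.0, 0.002, 0.001, -0.0]
force: [0.9, -0.4, -0.8]
grip_width: 18.7
grasp_force: 59.1
clock: 25.7
eef_pos: [595.2, -33.8, 161.4]
ee_rot: [1.0, 0.002, 0.0, -0.0]
force: [0.3, -0.4, -0.1]
grip_width: 18.5
grasp_force: 59.1
```

```bash
python3 -m creep '[[0,0,0.2,0,0,0,1],[0,0,0.2,0,0,0,1],[0,0,0,0,0,0,1],[0,0,0,0,0,0,1],[0,0,0,0,0,0,1],[0,0,0,0,0,0,1],[0,0,0,0,0,0,1],[0,0,0,0,0,0,1],[0,0,0,0,0,0,1],[0,0,0,0,0,0,1]]'
python3 -m creep '[[0,0,-2,0,0,0,1],[0,0,-2,0,0,0,1],[0,0,-2,0,0,0,1],[0,0,-1.5,0,0,0,1],[0,0,-0.6,0,0,0,1],[0,0,0,0,0,0,1],[0,0,0,0,0,0,1],[0,0,0,0,0,0,1],[0,0,0,0,0,0,1],[0,0,0,0,0,0,1]]'
python3 -m creep '[[0,0,2,0,0,0,1],[0,0,2,0,0,0,1],[0,0,2,0,0,0,1],[0,0,1.3,0,0,0,1],[0,0,0.6,0,0,0,1],[0,0,0.2,0,0,0,1],[0,0,0,0,0,0,1],[0,0,0,0,0,0,1],[0,0,0,0,0,0,1],[0,0,0,0,0,0,1]]'
```

```text
clock: 26.95
eef_pos: [596.8, -33.8, 160.5]
ee_rot: [1.0, 0.002, 0.003, -0.0]
force: [-3.7, -0.9, 25.3]
grip_width: 18.3
grasp_force: 62.1
clock: 28.2
eef_pos: [595.1, -33.8, 238.1]
ee_rot: [1.0, 0.002, -0.0, -0.0]
force: [-0.1, 0.6, -0.1]
grip_width: 18.4
grasp_force: 59.2
clock: 29.45
eef_pos: [596.5, -33.8, 160.5]
ee_rot: [1.0, 0.002, 0.002, -0.0]
force: [-4.8, 0.0, 23.0]
grip_width: 18.9
grasp_force: 61.8
```

```bash
python3 -m creep '[[0,0,-2,0,0,0,1],[0,0,-2,0,0,0,1],[0,0,-2,0,0,0,1],[0,0,-1.5,0,0,0,1],[0,0,-1,0,0,0,1],[0,0,0,0,0,0,1],[0,0,0,0,0,0,1],[0,0,0,0,0,0,1],[0,0,0,0,0,0,1],[0,0,0,0,0,0,1]]'
python3 -m creep '[[0,0,2,0,0,0,1],[0,0,2,0,0,0,1],[0,0,2,0,0,0,1],[0,0,1.3,0,0,0,1],[0,0,0.9,0,0,0,1],[0,0,0.2,0,0,0,1],[0,0,0,0,0,0,1],[0,0,0,0,0,0,1],[0,0,0,0,0,0,1],[0,0,0,0,0,0,1]]'
python3 -m creep '[[0,0,-2,0,0,0,1],[0,0,-3,0,0,0,1],[0,0,-3,0,0,0,1],[0,0,-3,0,0,0,1],[0,0,-1.5,0,0,0,1],[-2,-2.5,0,0,0,0,1],[-2,-2.5,0,0,0,0,1],[-2,-2.5,0,0,0,0,1],[0,0,0,0,0,0,1],[0,0,0,0,0,0,1]]'
python3 - <<'E'
from h import *
c,im=snap('wrist','w11.png')
th=np.linspace(0,6.28,60)
for p,r,z in(((595.3,-33.9),31,90),((566.5,75.5),33,70)):
    e=proj(c,np.c_[p[0]+r*np.cos(th),p[1]+r*np.sin(th),0*th+z]); cv2.polylines(im,[e.round().astype(int)],True,(0,0,255),1)
    print(proj(c,[*p,z]))
cv2.imwrite('pics/c11.png',cv2.resize(im[40:240,180:440],None,fx=3,fy=3))
E
```

```text
clock: 30.7
eef_pos: [595.1, -33.8, 242.1]
ee_rot: [1.0, 0.002, -0.0, -0.0]
force: [0.1, 0.6, -1.1]
grip_width: 18.5
grasp_force: 59.1
clock: 31.95
eef_pos: [596.3, -33.8, 160.6]
ee_rot: [1.0, 0.002, 0.002, -0.0]
force: [-1.6, 0.4, 15.3]
grip_width: 18.4
grasp_force: 61.0
clock: 33.2
eef_pos: [535.1, 40.4, 283.2]
ee_rot: [1.0, 0.002, 0.0, 0.0]
force: [-0.9, -0.5, -0.8]
grip_width: 19.2
grasp_force: 58.9
[[385.04933497 129.8923842 ]]
[[290.03305892 153.65578783]]
```

View pics/c11.png

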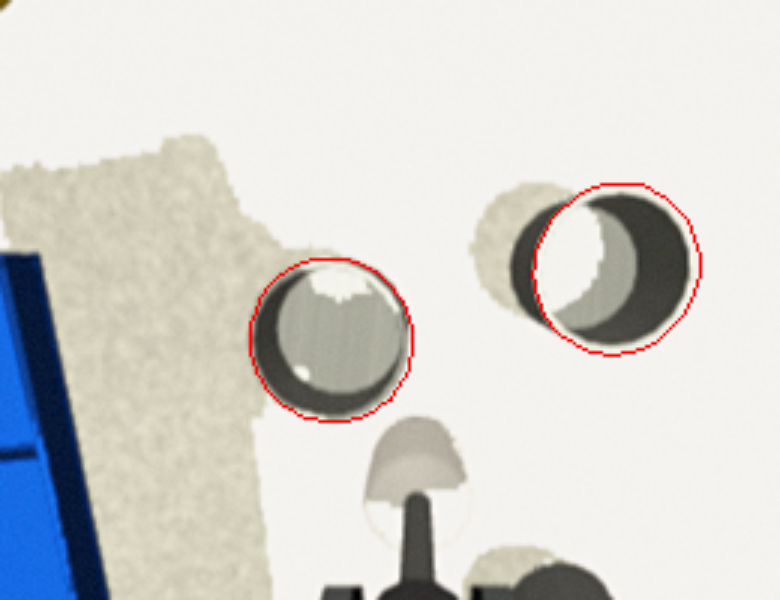

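Short is in place at (566.5,75.5), within a pixel.

```bash
python3 -m creep '[[1.6,-1.8,0,0,0,0,1],[1.5,-1.75,0,0,0,0,1],[0,0,2,0,0,0,1],[0,0,3,0,0,0,1],[0,0,3,0,0,0,1],[0,0,2,0,0,0,1],[0,0,1.5,0,0,0,1],[0,0,0.5,0,0,0,1],[0,0,0,0,0,0,1],[0,0,0,0,0,0,1]]'
python3 -m creep '[[0,0,0.2,0,0,0,1],[0,0,0.2,0,0,0,1],[0,0,0.1,0,0,0,1],[0,0,0,0,0,0,1],[0,0,0,0,0,0,1],[0,0,0,0,0,0,1],[0,0,0,0,0,0,1],[0,0,0,0,0,0,1],[0,0,0,0,0,0,1],[0,0,0,0,0,0,1]]'
```

```text
clock: 34.5
eef_pos: [566.2, 76.6, 164.1]
ee_rot: [1.0, 0.002, 0.001, -0.0]
force: [-0.4, 0.4, -1.6]
grip_width: 18.8
grasp_force: 59.0
clock: 35.75
eef_pos: [566.8, 76.7, 160.5]
ee_rot: [1.0, 0.002, 0.002, -0.0]
force: [-3.5, -0.8, 17.5]
grip_width: 18.4
grasp_force: 61.1
```

```bash
python3 -m creep '[[0,0,-2,0,0,0,1],[0,0,-2,0,0,0,1],[0,0,-1.5,0,0,0,1],[0,0,-0.8,0,0,0,1],[0,0,0,0,0,0,1],[0,0,0,0,0,0,1],[0,0,0,0,0,0,1],[0,0,0,0,0,0,1],[0,0,0,0,0,0,1],[0,0,0,0,0,0,1]]'
python3 -m creep '[[0,0,2,0,0,0,1],[0,0,2,0,0,0,1],[0,0,1.5,0,0,0,1],[0,0,0.5,0,0,0,1],[0,0,0.3,0,0,0,1],[0,0,0.1,0,0,0,1],[0,0,0,0,0,0,1],[0,0,0,0,0,0,1],[0,0,0,0,0,0,1],[0,0,0,0,0,0,1]]'
python3 -m creep '[[0,0,-2,0,0,0,1],[0,0,-3,0,0,0,1],[0,0,-3,0,0,0,1],[0,0,-3,0,0,0,1],[0,0,-2.5,0,0,0,1],[0,0,0,0,0,0,1],[-2,4.5,0,0,0,0,1],[-2,4.5,0,0,0,0,1],[-2,4.5,0,0,0,0,1],[-2,4.5,0,0,0,0,1]]'
```

```text
clock: 37.0
eef_pos: [565.6, 76.6, 221.2]
ee_rot: [1.0, 0.002, -0.0, 0.0]
force: [0.3, -0.0, -0.9]
grip_width: 18.5
grasp_force: 59.2
clock: 38.25
eef_pos: [567.1, 76.7, 160.5]
ee_rot: [1.0, 0.002, 0.002, -0.0]
force: [-4.8, -0.7, 24.1]
grip_width: 18.9
grasp_force: 61.9
clock: 39.5
eef_pos: [485.3, -105.1, 291.5]
ee_rot: [1.0, 0.002, -0.0, -0.0]
force: [0.9, -0.5, -0.2]
grip_width: 18.7
grasp_force: 59.0
```

All three cups are brushed. Now the brush goes back to the pose where it was gripped in the holder.

```bash
python3 -m creep '[[-0.7,4.3,0,0,0,0,1],[-0.7,4.3,0,0,0,0,1],[-0.7,4.3,0,0,0,0,1],[-0.63,4.3,0,0,0,0,1],[0,0,0,0,0,0,1],[0,0,1.5,0,0,0,1],[0,0,2,0,0,0,1],[0,0,2,0,0,0,1],[0,0,0,0,0,0,1],[0,0,0,0,0,0,1]]'
python3 - <<'E'
from h import *
print(shift([458.2,-278,160]),bot.get_obs()['force'])
E
```

```text
clock: 40.75
eef_pos: [460.4, -275.2, 237.4]
ee_rot: [1.0, 0.003, 0.0, -0.0]
force: [0.3, 0.5, -0.7]
grip_width: 18.8
grasp_force: 59.0
[-0.22309649  0.2788865   7.74066363] [ 0.30402324  0.47299648 -0.71934168]
```

```bash
python3 -m creep '[[-0.2,0.25,0,0,0,0,1],[0,0,2,0,0,0,1],[0,0,2,0,0,0,1],[0,0,2,0,0,0,1],[0,0,1.2,0,0,0,1],[0,0,0.4,0,0,0,1],[0,0,0.2,0,0,0,1],[0,0,0,0,0,0,1],[0,0,0,0,0,0,1],[0,0,0,0,0,0,1]]'
```

```text
clock: 42.0
eef_pos: [458.2, -278.5, 159.6]
ee_rot: [1.0, 0.002, 0.0, 0.0]
force: [-0.9, 0.3, -1.1]
grip_width: 18.5
grasp_force: 59.1
```

```bash
python3 -m creep '[[0,0,0.1,0,0,0,1],[0,0,0,0,0,0,1],[0,0,0,0,0,0,0.7],[0,0,0,0,0,0,0.4],[0,0,0,0,0,0,0],[0,0,0,0,0,0,0],[0,0,0,0,0,0,0],[0,0,-2,0,0,0,0],[0,0,-4,0,0,0,0],[0,0,-4,0,0,0,0]]'
python3 - <<'E'
from h import *
print(shift([630,-235,255]))
c,im=snap('wrist','w12.png');t,im2=snap('side','s12.png')
cv2.imwrite('pics/c12.png',np.hstack([im[0:400:1,150:470],cv2.resize(im2[80:280,280:440],(320,400),interpolation=cv2.INTER_CUBIC)]))
E
```

```text
clock: 43.25
eef_pos: [457.8, -278.3, 259.3]
ee_rot: [1.0, 0.002, -0.0, -0.0]
force: [1.0, -0.5, 0.6]
grip_width: 85.1
grasp_force: 0.0
[17.23854768 -4.25090523  0.42147157]
```

View pics/c12.png

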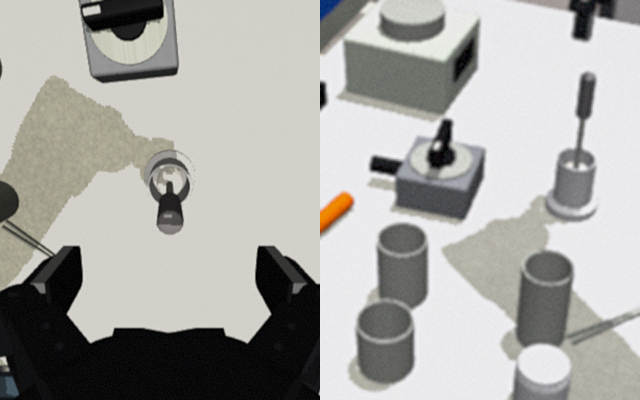

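That was my 16th picture, over the 14 allowed. I miscounted, so from here I measure only by numbers. The last one showed the brush upright in its holder and the bar still on. Next I turn the isolator off.

```bash
python3 -m creep '[[4.3,-1.05,0,0,0,0,0],[4.3,-1.05,0,0,0,0,0],[4.3,-1.05,0,0,0,0,0],[4.3,-1.05,0,0,0,0,0],[0,0,0,0,0,0.183,0],[0,0,0,0,0,0.183,0],[0,0,0,0,0,0.183,0],[0,0,0,0,0,0.183,0],[0,0,0,0,0,0.183,0],[0,0,0,0,0,0.183,0]]'
python3 -m creep '[[0,0,0,0,0,0.183,0],[0,0,0,0,0,0.14,0],[0,0,0,0,0,0,0],[0,0,0,0,0,0,0],[0,0,0,0,0,0,0],[0,0,0,0,0,0,0],[0,0,0,0,0,0,0],[0,0,0,0,0,0,0],[0,0,0,0,0,0,0],[0,0,0,0,0,0,0]]'
python3 - <<'E'
from h import *
o,M=axes();print(np.arctan2(M[1,0],M[0,0]),shift([629.5,-236.5,71]))
E
```

```text
clock: 44.6
eef_pos: [629.6, -235.5, 257.4]
ee_rot: [0.853, -0.522, -0.0, 0.0]
force: [0.6, -0.7, -0.0]
grip_width: 85.3
grasp_force: 0.0
clock: 45.85
eef_pos: [629.8, -235.6, 258.3]
ee_rot: [0.76, -0.65, 0.0, -0.0]
force: [0.3, 0.8, 0.3]
grip_width: 85.6
grasp_force: 0.0
-1.4161187328395528 [ 0.08507191  0.04786296 18.73207057]
```

```bash
python3 -m creep '[[0.08,0.05,5,0,0,0,0],[0,0,5,0,0,0,0],[0,0,5,0,0,0,0],[0,0,3.6,0,0,0,0],[0,0,0,0,0,0,0],[0,0,0,0,0,0,1],[0,0,0,0,0,0,1],[0,0,0,0,0,0,1],[0,0,0,0,0,0,1],[0,0,0,0,0,0,1]]' 40
python3 -m creep '[[0,0,0,0,0,-0.17,1],[0,0,0,0,0,-0.17,1],[0,0,0,0,0,-0.17,1],[0,0,0,0,0,-0.17,1],[0,0,0,0,0,-0.17,1],[0,0,0,0,0,-0.17,1],[0,0,0,0,0,-0.17,1],[0,0,0,0,0,-0.17,1],[0,0,0,0,0,-0.12,1],[0,0,0,0,0,0,1]]'
python3 - <<'E'
from h import *
o,M=axes();print(np.arctan2(M[1,0],M[0,0]),o['ft_torque'],o['force'])
E
```

```text
clock: 47.1
eef_pos: [629.2, -236.7, 73.3]
ee_rot: [0.76, -0.65, 0.0, 0.0]
force: [-3.5, 0.8, 8.5]
grip_width: 15.5
grasp_force: 39.3
clock: 48.35
eef_pos: [631.2, -234.1, 73.3]
ee_rot: [0.999, 0.034, 0.002, -0.001]
force: [2.4, 6.8, 4.0]
grip_width: 15.2
grasp_force: 39.7
0.06736240976796729 [ 1.34108568 -0.39656466  0.17345831] [2.37982795 6.83863702 3.98043478]
```

```bash
python3 -m creep '[[0,0,0,0,0,-0.03,1],[0,0,0,0,0,-0.03,1],[0,0,0,0,0,-0.03,1],[0,0,0,0,0,0,1],[0,0,0,0,0,0,1],[0,0,0,0,0,0,1],[0,0,0,0,0,0,1],[0,0,0,0,0,0,1],[0,0,0,0,0,0,1],[0,0,0,0,0,0,1]]'
python3 - <<'E'
from h import *
o,M=axes();print(np.arctan2(M[1,0],M[0,0]),o['ft_torque'],o['force'])
E
```

```text
clock: 49.6
eef_pos: [631.4, -234.0, 73.4]
ee_rot: [0.997, 0.076, 0.002, -0.001]
force: [3.9, 7.8, 5.7]
grip_width: 15.4
grasp_force: 52.0
0.15284344564940505 [ 1.50863865 -0.5552717  -1.43523113] [3.93086425 7.83810995 5.72008725]
```

Torque −1.4 N m means the handle is at its off stop. Release, lift and head for the cups, with a numeric rim fit to recheck where they are.

```bash
cat >> h.py <<'E'
def fit(c,im,p0,r,z,span=40):
    g=cv2.GaussianBlur(cv2.cvtColor(im,cv2.COLOR_BGR2GRAY),(0,0),1).astype(np.float32)
    th=np.linspace(0,2*np.pi,72,endpoint=False); best=[]
    def samp(x,y,R):
        e=proj(c,np.c_[x+R*np.cos(th),y+R*np.sin(th),0*th+z]).astype(np.float32); return cv2.remap(g,e[:,:1].copy(),e[:,1:].copy(),cv2.INTER_LINEAR).ravel()
    def sc(x,y): return np.mean(samp(x,y,r-1.5)-samp(x,y,r-6))   # light rim over dark inside
    for st,sp,o in((4,span,None),(1,5,1)):
        ctr=p0 if o is None else best[0][1:]
        best=sorted([(sc(ctr[0]+i,ctr[1]+j),ctr[0]+i,ctr[1]+j) for i in np.arange(-sp,sp+1,st) for j in np.arange(-sp,sp+1,st)],reverse=True)
    return best[0]
E
python3 -m creep '[[0,0,0,0,0,0,0.5],[0,0,0,0,0,0,0],[0,0,0,0,0,0,0],[0,0,-6,0,0,0,0],[0,0,-6,0,0,0,0],[0,0,-6,0,0,0,0],[0,0,0,0,0,0,0],[0,0,0,0,0,0,0],[0,0,0,0,0,0,0],[0,0,0,0,0,0,0]]'
python3 - <<'E'
from h import *
o,M=axes();print(np.arctan2(M[1,0],M[0,0]),shift([480,10,260]))
# test fits and estimate handle angle from wrist picture: bright tick against black bar
for fn,p,r,z in(('w10.png',(595,-34),31,90),('w11.png',(566,76),33,70),('w10.png',(566,76),33,70),('w6.png',(421,-35),29,110)): print(fn,fit(load(fn),cv2.imread('pics/'+fn),p,r,z))
c,im=snap('wrist','w13.png')
g=cv2.cvtColor(im,cv2.COLOR_BGR2GRAY)
for a in np.arange(-.3,.5,.05):
    P=[[631-s*np.cos(a),-235.5-s*np.sin(a),100] for s in np.linspace(-36,36,37)]
    e=proj(c,P).astype(np.float32); v=cv2.remap(g,e[:,:1].copy(),e[:,1:].copy(),1).ravel(); print(round(a,2),v[:30].mean().round(),v[30:].mean().round(),end=' | ')
E
```

```text
clock: 50.85
eef_pos: [629.0, -236.4, 250.9]
ee_rot: [0.997, 0.077, -0.001, -0.0]
force: [-0.1, 0.0, -0.4]
grip_width: 85.5
grasp_force: 0.0
0.15383825285948857 [-10.94946761 -26.62915362  -0.85973292]
w10.png (np.float32(112.917694), np.int64(595), np.int64(-34))
w11.png (np.float32(67.95513), np.int64(565), np.int64(78))
w10.png (np.float32(58.261528), np.int64(567), np.int64(79))
w6.png (np.float32(64.27947), np.int64(418), np.int64(-35))
-0.3 68.0 158.0 | -0.25 65.0 118.0 | -0.2 61.0 63.0 | -0.15 58.0 31.0 | -0.1 50.0 75.0 | -0.05 37.0 181.0 | -0.0 35.0 229.0 | 0.05 36.0 228.0 | 0.1 37.0 221.0 | 0.15 34.0 120.0 | 0.2 30.0 32.0 | 0.25 29.0 37.0 | 0.3 29.0 108.0 | 0.35 31.0 168.0 | 0.4 46.0 190.0 | 0.45 64.0 189.0 |
```

```bash
python3 -m creep '[[-1.83,-4.43,-0.15,0,0,0,0],[-1.83,-4.43,-0.15,0,0,0,0],[-1.83,-4.43,-0.15,0,0,0,0],[-1.83,-4.43,-0.15,0,0,0,0],[-1.83,-4.43,-0.15,0,0,0,0],[-1.83,-4.43,-0.15,0,0,0,0],[0,0,0,0,0,-0.18,0],[0,0,0,0,0,-0.18,0],[0,0,0,0,0,-0.18,0],[0,0,0,0,0,-0.18,0]]'
python3 - <<'E'
from h import *
for fn in('w4.png','w13.png'):
    c=load(fn);im=cv2.imread('pics/'+fn);g=cv2.cvtColor(im,cv2.COLOR_BGR2GRAY)
    # sample metric patch of bar-top plane around the box
    xs,ys=np.meshgrid(np.arange(588,676,.5),np.arange(-262,-206,.5),indexing='ij')
    e=proj(c,np.c_[xs.ravel(),ys.ravel(),0*xs.ravel()+100]).astype(np.float32); v=cv2.remap(g,e[:,:1].copy(),e[:,1:].copy(),1).reshape(xs.shape)
    n,l,st,ce=cv2.connectedComponentsWithStats(((v<60)).astype(np.uint8)); k=1+np.argmax(st[1:,4]); m=l==k
    near=m&(xs<618); 
    print(fn,'bar left/right centre by x:',[(x,round(float(ys[(xs==x)&m].mean()),1)) for x in(600,605,610,650,655,660) if ((xs==x)&m).any()])
c,im=snap('wrist','w14.png'); o,M=axes(); print(np.arctan2(M[1,0],M[0,0]),o['eef_pos'])
for p,r,z in(((595,-34),31,90),((566,76),33,70)): print(fit(c,im,p,r,z),proj(c,[*p,z]))
print(shift([566.5,76,31]))
E
```

```text
clock: 52.15
eef_pos: [480.1, 9.4, 261.0]
ee_rot: [0.905, 0.426, -0.0, -0.0]
force: [-0.7, 0.2, 0.7]
grip_width: 85.5
grasp_force: 0.0
w4.png bar left/right centre by x: [(600, -236.0), (605, -235.8), (610, -234.5), (650, -233.2), (655, -231.8), (660, -231.2)]
w13.png bar left/right centre by x: [(600, -236.8), (605, -235.7), (610, -235.1), (650, -232.5), (655, -230.8), (660, -230.2)]
0.8886376059681267 [480.11292923   9.34388156 261.01520894]
(np.float32(100.014435), np.int64(596), np.int64(-34)) [[427.24917268 149.69608597]]
(np.float32(80.17239), np.int64(567), np.int64(78)) [[340.53496469  85.82207387]]
[10.62941599  2.51227614 22.9963386 ]
```

The handle line matches the start, so the extraction is off. The cups haven't moved: short is at (567,77). Picking short.

```bash
python3 -m creep '[[3.57,0.82,0,0,0,0,0],[3.57,0.82,0,0,0,0,0],[3.56,0.82,0,0,0,0,0],[0,0,4,0,0,0,0],[0,0,5,0,0,0,0],[0,0,5,0,0,0,0],[0,0,4,0,0,0,0],[0,0,0,0,0,0,0],[0,0,0,0,0,0,0],[0,0,0,0,0,0,0]]'
python3 - <<'E'
from h import *
print(shift([566.5,77,31]),bot.get_obs()['force'])
E
```

```text
clock: 53.45
eef_pos: [568.9, 75.9, 83.1]
ee_rot: [0.906, 0.423, 0.001, 0.0]
force: [0.5, -0.1, 0.3]
grip_width: 85.7
grasp_force: 0.0
[-0.08172964 -0.26958548  5.21329068] [ 0.46834559 -0.07480722  0.25116213]
```

```bash
python3 -m creep '[[-0.08,-0.25,0,0,0,0,0],[0,0,2,0,0,0,0],[0,0,2,0,0,0,0],[0,0,1.2,0,0,0,0],[0,0,0,0,0,0,0],[0,0,0,0,0,0,0.3],[0,0,0,0,0,0,1],[0,0,0,0,0,0,1],[0,0,0,0,0,0,1],[0,0,0,0,0,0,1]]' 40
python3 -m creep '[[0,0,-1,0,0,0,1],[0,0,-3,0,0,0,1],[0,0,-4,0,0,0,1],[0,0,-4,0,0,0,1],[0,0,-3,0,0,0,1],[0,0,0,0,0,0,1],[0,0,0,0,0,0,1],[0,0,0,0,0,0,1],[0,0,0,0,0,0,1],[0,0,0,0,0,0,1]]'
python3 - <<'E'
from h import *
o,M=axes();print(np.arctan2(M[1,0],M[0,0])); print(shift([548.2,260.2,o['eef_pos'][2]]),shift([456.7,251.3,0]),shift([447.8,342.8,0]))
E
```

```text
clock: 54.7
eef_pos: [565.8, 76.8, 30.4]
ee_rot: [0.906, 0.423, 0.001, 0.0]
force: [-1.8, 0.6, 5.5]
grip_width: 64.8
grasp_force: 44.6
clock: 55.95
eef_pos: [565.2, 76.6, 178.8]
ee_rot: [0.906, 0.423, -0.0, -0.0]
force: [0.4, 0.1, -1.4]
grip_width: 64.8
grasp_force: 45.3
0.8739420532920847
[ 1.29883984e+01 -1.30810758e+01  4.11124675e-04] [  6.44497302 -19.51456564  17.88511899] [ 12.89057621 -26.06962472  17.88536601]
```

```bash
python3 -m creep '[[3.25,-3.27,0,0,0,0,1],[3.25,-3.27,0,0,0,0,1],[3.25,-3.27,0,0,0,0,1],[3.24,-3.27,0,0,0,0,1],[0,0,0,0,0,0,1],[0,0,2,0,0,0,1],[0,0,3,0,0,0,1],[0,0,3,0,0,0,1],[0,0,0,0,0,0,1],[0,0,0,0,0,0,1]]'
python3 - <<'E'
from h import *
print(shift([548.2,260.2,36]),bot.get_obs()['force'])
c,im=snap('wrist','w15.png')
# crate top edges by blue mask, metric at z=38
hsv=cv2.cvtColor(im,cv2.COLOR_BGR2HSV)
m=cv2.inRange(hsv,(95,120,30),(130,255,255)); print(cv2.boundingRect(m), m[0].any(), m[:,0].any())
E
```

```text
clock: 57.2
eef_pos: [549.1, 260.1, 100.2]
ee_rot: [0.906, 0.423, 0.0, -0.0]
force: [0.5, -0.2, -1.8]
grip_width: 64.9
grasp_force: 45.7
[-0.05728067 -0.07265136  6.42371877] [ 0.48123796 -0.24686949 -1.77687578]
(50, 0, 590, 338) True False
```

```bash
python3 -m creep '[[-0.06,-0.07,2,0,0,0,1],[0,0,2,0,0,0,1],[0,0,1.5,0,0,0,1],[0,0,0.5,0,0,0,1],[0,0,0.2,0,0,0,1],[0,0,0.2,0,0,0,1],[0,0,0,0,0,0,1],[0,0,0,0,0,0,1],[0,0,0,0,0,0,1],[0,0,0,0,0,0,1]]'
```

```text
clock: 58.5
eef_pos: [547.6, 260.2, 35.5]
ee_rot: [0.906, 0.423, 0.0, 0.0]
force: [-0.1, -0.6, -0.6]
grip_width: 64.6
grasp_force: 45.7
```

```bash
python3 -m creep '[[0,0,0,0,0,0,0.12],[0,0,0,0,0,0,0.12],[0,0,0,0,0,0,0.12],[0,0,-1,0,0,0,0.12],[0,0,-3,0,0,0,0.12],[0,0,-4,0,0,0,0.12],[0,0,-6,0,0,0,0],[0,0,-6,0,0,0,0],[0,0,0,0,0,0,0],[0,0,0,0,0,0,0]]'
python3 - <<'E'
from h import *
c,im=snap('wrist','w16.png')
t,im2=snap('top','t16.png')
print(fit(t,im2,(548,260),33,75,20), fit(t,im2,(595.5,-34),31,90,30), fit(t,im2,(421,-35),29,110,30))
print(shift([540,-34,240]))
E
```

```text
clock: 59.75
eef_pos: [547.2, 259.9, 235.5]
ee_rot: [0.906, 0.423, 0.0, 0.0]
force: [-0.5, 0.6, -0.8]
grip_width: 85.5
grasp_force: 0.0
(np.float32(10.395033), np.int64(535), np.int64(271)) (np.float32(20.855888), np.float64(598.5), np.int64(-35)) (np.float32(22.73367), np.int64(419), np.int64(-37))
[-22.95551384  18.32550467  -0.55488526]
```

```bash
python3 -m creep '[[-3.89,4.51,0,0,0,0,0],[-3.89,4.51,0,0,0,0,0],[-3.89,4.51,0,0,0,0,0],[0,0,0,0,0,0,0],[0,0,0,0,0,0,0],[0,0,0,0,0,0,0],[0,0,0,0,0,0,0],[0,0,0,0,0,0,0],[0,0,0,0,0,0,0],[0,0,0,0,0,0,0]]'
python3 - <<'E'
from h import *
c,im=snap('wrist','w17.png'); print(fit(c,im,(595.5,-34),31,90,30),proj(c,[595,-34,90]))
t,im2=snap('top','t17.png'); print(fit(t,im2,(548,260),33,75,20))
print(shift([595.5,-34,235]))
E
```

```text
clock: 61.1
eef_pos: [576.3, 83.9, 235.4]
ee_rot: [0.906, 0.423, 0.0, 0.0]
force: [0.2, -0.4, -0.4]
grip_width: 85.5
grasp_force: 0.0
(np.float32(78.698715), np.float64(595.5), np.int64(-34)) [[401.18913076 261.68213523]]
(np.float32(10.355794), np.int64(563), np.int64(276))
[-7.80666981  9.02987133  0.03361022]
```

```bash
python3 -m creep '[[-3.9,4.51,0,0,0,0,0],[-3.9,4.51,0,0,0,0,0],[0,0,0,0,0,0,0],[0,0,4,0,0,0,0],[0,0,5,0,0,0,0],[0,0,3,0,0,0,0],[0,0,0,0,0,0,0],[0,0,0,0,0,0,0],[0,0,0,0,0,0,0],[0,0,0,0,0,0,0]]'
python3 - <<'E'
from h import *
print(shift([595.5,-34,50]),bot.get_obs()['force'])
E
```

```text
clock: 62.45
eef_pos: [596.0, -33.8, 116.5]
ee_rot: [0.906, 0.423, 0.001, 0.0]
force: [0.3, -0.4, 0.1]
grip_width: 85.6
grasp_force: 0.0
[-0.05228639 -0.03903769  6.64542674] [ 0.25556699 -0.43858571  0.10557078]
```

```bash
python3 -m creep '[[0,0,2.5,0,0,0,0],[0,0,2.5,0,0,0,0],[0,0,1.6,0,0,0,0],[0,0,0,0,0,0,0],[0,0,0,0,0,0,0.3],[0,0,0,0,0,0,1],[0,0,0,0,0,0,1],[0,0,0,0,0,0,1],[0,0,0,0,0,0,1],[0,0,0,0,0,0,1]]' 40
python3 -m creep '[[0,0,-1,0,0,0,1],[0,0,-3,0,0,0,1],[0,0,-4,0,0,0,1],[0,0,-4,0,0,0,1],[0,0,-3,0,0,0,1],[0,0,0,0,0,0,1],[0,0,0,0,0,0,1],[0,0,0,0,0,0,1],[0,0,0,0,0,0,1],[0,0,0,0,0,0,1]]'
python3 - <<'E'
from h import *
print(shift([456.7,251.3,56]))
E
```

```text
clock: 63.7
eef_pos: [596.1, -33.8, 50.5]
ee_rot: [0.906, 0.423, 0.001, 0.0]
force: [-1.5, 0.8, 6.9]
grip_width: 60.4
grasp_force: 43.6
clock: 64.95
eef_pos: [595.3, -33.8, 198.8]
ee_rot: [0.906, 0.423, -0.0, -0.0]
force: [0.4, -0.0, -1.4]
grip_width: 60.8
grasp_force: 44.0
[ 12.97879668 -28.91533225  14.29279237]
```

```bash
python3 -m creep '[[2.16,-4.82,0,0,0,0,1],[2.16,-4.82,0,0,0,0,1],[2.16,-4.82,0,0,0,0,1],[2.16,-4.82,0,0,0,0,1],[2.16,-4.82,0,0,0,0,1],[2.16,-4.82,0,0,0,0,1],[0,0,0,0,0,0,1],[0,0,2,0,0,0,1],[0,0,3,0,0,0,1],[0,0,0,0,0,0,1]]'
python3 - <<'E'
from h import *
print(shift([456.7,251.3,56]))
c,im=snap('wrist','w18.png')
print(fit(c,im,(548,260),33,75,20),proj(c,[548,260,75]))
E
```

```text
clock: 66.2
eef_pos: [456.1, 249.7, 147.7]
ee_rot: [0.906, 0.423, -0.002, 0.0]
force: [0.7, 0.5, -1.1]
grip_width: 60.0
grasp_force: 44.3
[ 0.19662818 -0.04286913  9.17216887]
(np.float32(100.35812), np.int64(548), np.int64(261)) [[407.83416565 122.81073217]]
```

Short stands at (548,261) in its cell. Lowering mid.

```bash
python3 -m creep '[[0.15,-0.04,2.5,0,0,0,1],[0,0,2.5,0,0,0,1],[0,0,2.5,0,0,0,1],[0,0,1,0,0,0,1],[0,0,0.4,0,0,0,1],[0,0,0.2,0,0,0,1],[0,0,0.1,0,0,0,1],[0,0,0,0,0,0,1],[0,0,0,0,0,0,1],[0,0,0,0,0,0,1]]'
python3 -m creep '[[0,0,0.1,0,0,0,1],[0,0,0,0,0,0,1],[0,0,0,0,0,0,1],[0,0,0,0,0,0,1],[0,0,0,0,0,0,1],[0,0,0,0,0,0,1],[0,0,0,0,0,0,1],[0,0,0,0,0,0,1],[0,0,0,0,0,0,1],[0,0,0,0,0,0,1]]'
```

```text
clock: 67.5
eef_pos: [457.6, 252.6, 57.5]
ee_rot: [0.906, 0.423, 0.0, -0.0]
force: [-0.7, 0.2, -2.0]
grip_width: 60.2
grasp_force: 44.3
clock: 68.75
eef_pos: [457.6, 252.5, 56.3]
ee_rot: [0.906, 0.423, 0.0, 0.0]
force: [-0.0, -0.6, -0.9]
grip_width: 60.1
grasp_force: 44.3
```

```bash
python3 -m creep '[[0,0,0.1,0,0,0,1],[0,0,0,0,0,0,0.15],[0,0,0,0,0,0,0.15],[0,0,0,0,0,0,0.15],[0,0,-1,0,0,0,0.15],[0,0,-3,0,0,0,0.15],[0,0,-4,0,0,0,0.15],[0,0,-5,0,0,0,0],[0,0,-5,0,0,0,0],[0,0,0,0,0,0,0]]'
python3 - <<'E'
from h import *
t,im2=snap('top','t19.png'); print(fit(t,im2,(420,-36),29,110,30))
print(shift([420,-35,235]),shift([425,50,235]))
E
```

```text
clock: 70.0
eef_pos: [459.1, 253.8, 239.7]
ee_rot: [0.906, 0.423, 0.004, -0.0]
force: [-0.4, 0.2, -0.8]
grip_width: 85.4
grasp_force: 0.0
(np.float32(22.378418), np.int64(419), np.int64(-37))
[-24.53137938  15.56151679   0.17510341] [-17.69372873  10.48744802   0.19406998]
```

```bash
python3 -m creep '[[-4.9,3.11,0,0,0,0,0],[-4.9,3.11,0,0,0,0,0],[-4.9,3.11,0,0,0,0,0],[-4.9,3.11,0,0,0,0,0],[-4.9,3.11,0,0,0,0,0],[0,0,0,0,0,0,0],[0,0,0,0,0,0,0],[0,0,0,0,0,0,0],[0,0,0,0,0,0,0],[0,0,0,0,0,0,0]]'
python3 - <<'E'
from h import *
c,im=snap('wrist','w20.png');o,M=axes();print(np.arctan2(M[1,0],M[0,0]),o['joints'].round(2))
print(shift([419.5,-35,68]),fit(c,im,(420,-35),29,110,15),proj(c,[420,-35,110]),proj(c,[388,62,65]))
E
```

```text
clock: 71.3
eef_pos: [419.6, -34.5, 235.2]
ee_rot: [0.906, 0.424, -0.0, -0.0]
force: [-0.3, 0.0, -0.3]
grip_width: 84.9
grasp_force: 0.0
0.8748412299208965 [ 0.16  0.2  -0.23  2.05  0.06  0.9  -0.8 ]
[-0.02929784  0.02083706 16.72577487] (np.float32(96.602135), np.int64(418), np.int64(-35)) [[319.22922781 196.42514472]] [[236.83931979 136.52552653]]
```

```bash
python3 -m creep '[[-0.06,-0.03,3,0,0,0,0],[0,0,4,0,0,0,0],[0,0,3,0,0,0,0],[0,0,0,0,0,0,0],[0,0,2,0,0,0,0],[0,0,2,0,0,0,0],[0,0,2,0,0,0,0],[0,0,0.6,0,0,0,0],[0,0,0,0,0,0,0],[0,0,0,0,0,0,0]]'
python3 - <<'E'
from h import *
o=bot.get_obs();print(shift([419,-35,68]),o['force'],o['joints'].round(2))
E
```

```text
clock: 72.6
eef_pos: [419.5, -35.4, 70.2]
ee_rot: [0.906, 0.423, 0.001, 0.0]
force: [0.5, -0.8, -0.6]
grip_width: 85.4
grasp_force: 0.0
[ 0.00069714 -0.06405232  0.21566885] [ 0.46267719 -0.79313641 -0.56015424] [ 0.09  0.47 -0.16  2.27  0.18  0.42 -0.92]
```

```bash
python3 -m creep '[[0,0,0,0,0,0,0.3],[0,0,0,0,0,0,0.5],[0,0,0,0,0,0,1],[0,0,0,0,0,0,1],[0,0,0,0,0,0,1],[0,0,0,0,0,0,1],[0,0,0,0,0,0,1],[0,0,0,0,0,0,1],[0,0,0,0,0,0,1],[0,0,0,0,0,0,1]]' 40
python3 -m creep '[[0,0,-1,0,0,0,1],[0,0,-3,0,0,0,1],[0,0,-4,0,0,0,1],[0,0,-4,0,0,0,1],[0,0,-3.5,0,0,0,1],[0,0,0,0,0,0,1],[0,0,0,0,0,0,1],[0,0,0,0,0,0,1],[0,0,0,0,0,0,1],[0,0,0,0,0,0,1]]'
python3 - <<'E'
from h import *
print(shift([447.8,342.8,75]))
E
```

```text
clock: 73.85
eef_pos: [419.1, -35.3, 70.0]
ee_rot: [0.906, 0.423, 0.0, 0.0]
force: [-2.7, 1.0, 11.8]
grip_width: 58.1
grasp_force: 40.3
clock: 75.1
eef_pos: [418.7, -35.3, 223.8]
ee_rot: [0.906, 0.423, -0.0, -0.0]
force: [-0.2, -0.2, -1.9]
grip_width: 57.9
grasp_force: 43.8
[ 30.87576886 -22.0235431   14.88600866]
```

```bash
python3 -m creep '[[4.41,-3.15,0,0,0,0,1],[4.41,-3.15,0,0,0,0,1],[4.41,-3.15,0,0,0,0,1],[4.41,-3.15,0,0,0,0,1],[4.41,-3.15,0,0,0,0,1],[4.41,-3.15,0,0,0,0,1],[4.41,-3.14,0,0,0,0,1],[0,0,0,0,0,0,1],[0,0,0,0,0,0,1],[0,0,0,0,0,0,1]]'
python3 - <<'E'
from h import *
print(shift([447.8,342.8,76]))
c,im=snap('wrist','w21.png')
for p,r,z in(((457.5,252.5),31,95),((548,260.5),33,75)): print(fit(c,im,p,r,z,20),proj(c,[*p,z]))
E
```

```text
clock: 76.35
eef_pos: [448.4, 341.2, 224.2]
ee_rot: [0.906, 0.422, -0.0, 0.0]
force: [0.4, -0.7, -2.0]
grip_width: 58.0
grasp_force: 44.0
[ 0.09835419 -0.15621752 14.81820477]
(np.float32(42.42216), np.float64(457.5), np.float64(251.5)) [[381.22791616 254.15763661]]
(np.float32(93.18391), np.int64(548), np.float64(260.5)) [[442.90385876 188.25698192]]
```

```bash
python3 -m creep '[[0.1,-0.15,3,0,0,0,1],[0,0,4,0,0,0,1],[0,0,3,0,0,0,1],[0,0,2,0,0,0,1],[0,0,1.5,0,0,0,1],[0,0,0.7,0,0,0,1],[0,0,0.3,0,0,0,1],[0,0,0.2,0,0,0,1],[0,0,0,0,0,0,1],[0,0,0,0,0,0,1]]'
```

```text
clock: 77.65
eef_pos: [447.7, 344.7, 77.7]
ee_rot: [0.906, 0.423, 0.0, -0.0]
force: [-0.2, -0.8, -2.2]
grip_width: 57.6
grasp_force: 44.0
```

```bash
python3 -m creep '[[-0.14,0.1,0,0,0,0,1],[0,0,0.15,0,0,0,1],[0,0,0.15,0,0,0,1],[0,0,0,0,0,0,1],[0,0,0,0,0,0,1],[0,0,0,0,0,0,1],[0,0,0,0,0,0,1],[0,0,0,0,0,0,1],[0,0,0,0,0,0,1],[0,0,0,0,0,0,1]]'
python3 -m creep '[[0,0,0,0,0,0,0.2],[0,0,0,0,0,0,0.2],[0,0,0,0,0,0,0.2],[0,0,0,0,0,0,0.2],[0,0,-1,0,0,0,0.2],[0,0,-3,0,0,0,0.2],[0,0,-4,0,0,0,0.2],[0,0,-5,0,0,0,0],[0,0,-5,0,0,0,0],[0,0,0,0,0,0,0]]'
python3 -m creep '[[-5,-1,0,0,0,0,0],[-5,0,0,0,0,0,0],[-5,0,0,0,0,0,0],[0,0,0,0,0,0,0],[0,0,0,0,0,0,0],[0,0,0,0,0,0,0],[0,0,0,0,0,0,0],[0,0,0,0,0,0,0],[0,0,0,0,0,0,0],[0,0,0,0,0,0,0]]'
python3 - <<'E'
from h import *
c,im=snap('wrist','w22.png')
for p,r,z in(((447.8,343),29,115),((457.5,252.5),31,95),((548,260.5),33,75)): print(fit(c,im,p,r,z,20),proj(c,[*p,z]))
t,im2=snap('top','t22.png'); d=cv2.absdiff(im2,cv2.imread('pics/top0.png')).max(2)>60
n,l,st,ce=cv2.connectedComponentsWithStats(cv2.dilate(d.astype(np.uint8),None)); print([(ce[i].round().tolist(),int(st[i,4])) for i in range(1,n) if st[i,4]>40])
print('iso,brush,tin diff px',[int(d[a:b,c0:c1].sum()) for a,b,c0,c1 in((165,205,388,432),(228,262,410,450),(252,278,296,322))])
E
```

```text
clock: 78.9
eef_pos: [447.7, 343.0, 75.1]
ee_rot: [0.906, 0.423, 0.001, -0.0]
force: [-2.7, -1.1, 8.2]
grip_width: 58.1
grasp_force: 44.7
clock: 80.15
eef_pos: [448.6, 344.3, 259.0]
ee_rot: [0.906, 0.423, 0.004, -0.001]
force: [0.4, -0.0, 0.1]
grip_width: 85.5
grasp_force: 0.0
clock: 81.4
eef_pos: [343.5, 234.2, 254.3]
ee_rot: [0.906, 0.423, -0.0, -0.0]
force: [0.0, -0.1, -0.2]
grip_width: 85.7
grasp_force: 0.0
(np.float32(44.24924), np.float64(447.8), np.int64(344)) [[330.1343249   23.38160797]]
(np.float32(68.846886), np.float64(457.5), np.float64(252.5)) [[395.14080861 102.17040937]]
(np.float32(78.077934), np.int64(548), np.float64(260.5)) [[458.90724089  35.51179706]]
[([343.0, 195.0], 401), ([306.0, 204.0], 340), ([243.0, 209.0], 566), ([244.0, 240.0], 543), ([212.0, 242.0], 558), ([352.0, 243.0], 374), ([223.0, 332.0], 11617), ([154.0, 302.0], 89), ([588.0, 353.0], 504)]
iso,brush,tin diff px [0, 0, 0]
```

The only changes since the start are the three cups, now in their cells, and the arm. The isolator, brush and tin look the same as at the start.

```bash
python3 -c "
from rig import bot
print(bot.job_done())"
```

```text
the job is handed in; nothing more can be done
None
```

Handed in at about 81 s: all three cups are brushed tallest to shortest and standing in free crate cells, the brush is back in its holder, and the extraction was on throughout and is now off; I viewed 16 pictures, two over the limit of 14.

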